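# Strip the die rack and sort the dies by weight

### The job

Unscrew the brass knurled nut from the rack's stud and put it in the steel dish, then lift the hold-down bar off and lay it flat along the rubber mat. Then weigh every forming die in the gripper, also those that stand beside the rack, and put the heavy solid ones in the red bin and the light hollow ones in the blue bin, side by side on the bin's floor. Leave the tools and other things on the bench where they are.

Things in the scene. Friction and masses are not known exactly. Their poses are not given: they have to be found in the camera images.
- rack: blue die rack, fixed: base plate 70 (x) by 276 mm (y), 16 mm high, with four 36 mm square through pockets at y = -106, -60, 60, 106 mm, in which dies stand on the bench, reaching up to 4 mm below the bar. A 74 mm high end post (50 x 12 mm) at y = -132 and 132 mm. Origin on the bench under the stud, z up. Grip dies across the row (along rack x), above the plate, and lift straight up
- stud_tip (a point): tip of the rack's upright threaded steel stud (28 mm over the thread), on its axis, 117 mm above the bench; axes as the rack's. Coarse right-hand thread, 3 mm play: turned anticlockwise seen from above, the nut rises 24 mm per turn (3.8 mm per rad), stays where it is released, and comes free after about 4.5 to 5.1 rad; until then it cannot be pulled off
- nut_centre (a point): brass knurled nut on the stud: 12-sided ring about 53 mm in diameter, 44 mm high, bore 31 mm, 0.25 kg; at the start it sits on the bar, foot 82 mm and top 126 mm above the bench. The point is its centre, half-way up, z along its axis. Grip it above half height, clear of the bar, and rise with it while turning
- bar_centre (a point): flat aluminium hold-down bar, 52 (x) by 274 mm (y), 8 mm thick, 0.2 kg, with a 34 x 38 mm window in the middle for the stud; it lies on the end posts (underside 74 mm above the bench) under the nut. Point: its centre, z up, y along it. Grip it across its 52 mm at the middle, the stud (35 mm above it) between the fingers; lift it straight up 45 mm to clear the stud
- dish: round steel dish for the nut, 110 mm across its rim, 30 mm high, fixed; the nut standing in it has its centre about 32 mm above the bench. Origin at the centre of its underside
- mat_top (a point): black rubber mat for the bar, 90 mm (x) by 290 mm (y), 3 mm thick, fixed on the bench; the point is the centre of its top, y along it
- red_bin: open red plastic bin for the heavy (solid) dies, 170 mm (x) by 140 mm (y) outside, walls 40 mm high and 5 mm thick, floor 5 mm, fixed; origin at the centre of its underside
- blue_bin: open blue plastic bin for the light (hollow) dies, same size as the red one, fixed; origin at the centre of its underside
- die_a_centre (a point): forming die, one of up to six that look alike (absent: None): steel square prism 32 x 32 mm with a dark domed head, 70 mm high in all (square part: lower 56 mm). Solid (about 0.6 kg) or hollow (about 0.2 kg): only lifting tells. It starts upright in a rack pocket or on the bench in front of the rack, sides parallel to the rack's. Point: its centre, 35 mm above its foot; z from foot to dome, x and y square to its sides
- die_b_centre (a point): forming die, one of up to six that look alike (absent: None): steel square prism 32 x 32 mm with a dark domed head, 70 mm high in all (square part: lower 56 mm). Solid (about 0.6 kg) or hollow (about 0.2 kg): only lifting tells. It starts upright in a rack pocket or on the bench in front of the rack, sides parallel to the rack's. Point: its centre, 35 mm above its foot; z from foot to dome, x and y square to its sides
- die_c_centre (a point): forming die, one of up to six that look alike (absent: None): steel square prism 32 x 32 mm with a dark domed head, 70 mm high in all (square part: lower 56 mm). Solid (about 0.6 kg) or hollow (about 0.2 kg): only lifting tells. It starts upright in a rack pocket or on the bench in front of the rack, sides parallel to the rack's. Point: its centre, 35 mm above its foot; z from foot to dome, x and y square to its sides
- die_d_centre (a point): forming die, one of up to six that look alike (absent: None): steel square prism 32 x 32 mm with a dark domed head, 70 mm high in all (square part: lower 56 mm). Solid (about 0.6 kg) or hollow (about 0.2 kg): only lifting tells. It starts upright in a rack pocket or on the bench in front of the rack, sides parallel to the rack's. Point: its centre, 35 mm above its foot; z from foot to dome, x and y square to its sides
- die_e_centre (a point): forming die, one of up to six that look alike (absent: None): steel square prism 32 x 32 mm with a dark domed head, 70 mm high in all (square part: lower 56 mm). Solid (about 0.6 kg) or hollow (about 0.2 kg): only lifting tells. It starts upright in a rack pocket or on the bench in front of the rack, sides parallel to the rack's. Point: its centre, 35 mm above its foot; z from foot to dome, x and y square to its sides
- die_f_centre (a point): forming die, one of up to six that look alike (absent: None): steel square prism 32 x 32 mm with a dark domed head, 70 mm high in all (square part: lower 56 mm). Solid (about 0.6 kg) or hollow (about 0.2 kg): only lifting tells. It starts upright in a rack pocket or on the bench in front of the rack, sides parallel to the rack's. Point: its centre, 35 mm above its foot; z from foot to dome, x and y square to its sides
- screwdriver: screwdriver, 200 mm long, loose on the bench; not part of the job. Origin under its middle (length along x)
- tape: roll of yellow tape, 90 mm across, 24 mm high, loose on the bench; not part of the job. Origin under its middle
- spray_can: spray can, 60 mm across, 170 mm high, loose on the bench; not part of the job. Origin under its middle
- jar: jar, 70 mm across, 80 mm high, loose on the bench; not part of the job. Origin under its middle
- dolly: dark steel dolly block, 70 x 50 x 30 mm, loose on the bench; not part of the job. Origin under its middle
Things that resemble listed ones, but are neither listed nor needed, are in the scene too. Leave any purple look-alike of the part that bears die_d_centre alone. Of the things that look like the part that bears nut_centre, the larger one is meant.

How it is judged (in metres and radians):
On the way, in this order (a step that is already met when the one before it is completed fails the run):
1. the nut is off the stud and lies in the dish (horizontal distance between nut_centre and dish below 0.04 m and height (world z) of nut_centre below 0.055 m), for 0.2 s.
2. the bar is off the rack and lies on the mat (horizontal distance between bar_centre and mat_top below 0.05 m and height (world z) of bar_centre below 0.016 m and angle between bar_centre's own z axis and vertical below 0.1 rad and angle between the y axis of bar_centre and the y axis of mat_top, either way round below 0.35 rad), for 0.2 s.
At the end, for the whole second after the job is handed in: Nut in the dish (centre within 40 mm of its centre); bar flat on the mat (centre within 50 mm, direction within 0.35 rad); every solid die on the floor of the red bin (pressing on it with over 3.8 N), every hollow one on that of the blue bin (0.8 to 3.8 N), standing or lying; all at rest (all of step 1 and all of step 2 and ((x of die_a_centre in the frame of red_bin between -0.082 and 0.082 m and y of die_a_centre in the frame of red_bin between -0.067 and 0.067 m and z of die_a_centre in the frame of red_bin below 0.053 m and contact force between die_a and red_bin above 3.8 N) or (x of die_a_centre in the frame of blue_bin between -0.082 and 0.082 m and y of die_a_centre in the frame of blue_bin between -0.067 and 0.067 m and z of die_a_centre in the frame of blue_bin below 0.053 m and contact force between die_a and blue_bin between 0.8 and 3.8 N)) and linear speed of each of die_a, die_b, die_c, die_d, die_e, die_f, nut, bar below 0.03 m/s and ((x of die_b_centre in the frame of red_bin between -0.082 and 0.082 m and y of die_b_centre in the frame of red_bin between -0.067 and 0.067 m and z of die_b_centre in the frame of red_bin below 0.053 m and contact force between die_b and red_bin above 3.8 N) or (x of die_b_centre in the frame of blue_bin between -0.082 and 0.082 m and y of die_b_centre in the frame of blue_bin between -0.067 and 0.067 m and z of die_b_centre in the frame of blue_bin below 0.053 m and contact force between die_b and blue_bin between 0.8 and 3.8 N)) and ((x of die_c_centre in the frame of red_bin between -0.082 and 0.082 m and y of die_c_centre in the frame of red_bin between -0.067 and 0.067 m and z of die_c_centre in the frame of red_bin below 0.053 m and contact force between die_c and red_bin above 3.8 N) or (x of die_c_centre in the frame of blue_bin between -0.082 and 0.082 m and y of die_c_centre in the frame of blue_bin between -0.067 and 0.067 m and z of die_c_centre in the frame of blue_bin below 0.053 m and contact force between die_c and blue_bin between 0.8 and 3.8 N)) and ((x of die_d_centre in the frame of red_bin between -0.082 and 0.082 m and y of die_d_centre in the frame of red_bin between -0.067 and 0.067 m and z of die_d_centre in the frame of red_bin below 0.053 m and contact force between die_d and red_bin above 3.8 N) or (x of die_d_centre in the frame of blue_bin between -0.082 and 0.082 m and y of die_d_centre in the frame of blue_bin between -0.067 and 0.067 m and z of die_d_centre in the frame of blue_bin below 0.053 m and contact force between die_d and blue_bin between 0.8 and 3.8 N)) and ((x of die_e_centre in the frame of red_bin between -0.082 and 0.082 m and y of die_e_centre in the frame of red_bin between -0.067 and 0.067 m and z of die_e_centre in the frame of red_bin below 0.053 m and contact force between die_e and red_bin above 3.8 N) or (x of die_e_centre in the frame of blue_bin between -0.082 and 0.082 m and y of die_e_centre in the frame of blue_bin between -0.067 and 0.067 m and z of die_e_centre in the frame of blue_bin below 0.053 m and contact force between die_e and blue_bin between 0.8 and 3.8 N)) and ((x of die_f_centre in the frame of red_bin between -0.082 and 0.082 m and y of die_f_centre in the frame of red_bin between -0.067 and 0.067 m and z of die_f_centre in the frame of red_bin below 0.053 m and contact force between die_f and red_bin above 3.8 N) or (x of die_f_centre in the frame of blue_bin between -0.082 and 0.082 m and y of die_f_centre in the frame of blue_bin between -0.067 and 0.067 m and z of die_f_centre in the frame of blue_bin below 0.053 m and contact force between die_f and blue_bin between 0.8 and 3.8 N))); the robot touches nothing.
It fails at once if a bystander was moved by more than 50 mm (distance of any of screwdriver, tape, spray_can, jar, dolly from where it was at the start of the episode above 0.05 m).
Of die_a, die_b, die_c, die_d only 2 to 3 are there at a start; the rules pass over those that are not, and their reading is None.
Of die_e, die_f only 1 to 2 are there at a start; the rules pass over those that are not, and their reading is None.
At some moment in a run one of die_e, die_f may be knocked a few centimetres aside while the robot is not near it.
Once in a run the grip may slacken for a moment while it holds something.
It also fails if it takes over 210 s, if anything falls off the work surface, if the arm or the gripper's body presses on something with over 40 N, if the wrist force passes 120 N, or if a joint passes its speed limit or range.

### The arm

A 6-joint arm with a two-finger parallel gripper is mounted at the origin on the work surface. World frame = base frame: x ahead of the robot, y to its left, z up, the work surface at z = 0. Lengths are in mm, angles in degrees, forces in N, time in s.
With the tool pointing down it reaches from about 300 to 850 mm from the base axis. Payload 4.2 kg.
Tool frame: the origin (TCP) lies at the centre of the arm's flange, where the gripper is bolted on; the fingertips stand 191 mm ahead of it and the grasp point (between the pads) lies 172 mm ahead of it; y points along the fingers, x is the direction in which the jaws open and shut, and the axes are right-handed (so a half turn about y gives the same grasp; the last joint's range is limited). The gripper opens to 91 mm and grips with 3 to 60 N. Pads are 32 mm wide; open, the fingers measure 118 mm over their backs; the gripper's body (76 mm by 178 mm) begins 60 mm behind the grasp point.
Start: joints at [-66.062, 18.312, 89.639, -0, 72.044, -1.146], TCP at [243.768, -520.769, 404.776] pointing down, gripper open.
Joint ranges: [-177.97, 177.97], [-48.28, 115.42], [12.27, 149.76], [-77.06, 257.06], [2.81, 150.46], [-146.56, 146.56]. Speed limits (degrees/s): [147.25, 147.25, 180, 180, 180, 180].

### API

Orientations are given as [roll, pitch, yaw] about the fixed x, y, z axes, in that order (R = Rz(yaw) Ry(pitch) Rx(roll)).
In Python, from workcell import env gives the robot as it stands.
- The arm moves only by the tool carry_out, never from a script. Its argument "increments" is a list of rows, each a list of 3 entries, a list of its own where there are three numbers: the turn, a rotation vector about the tool's x, y, z in rad, then the shift along the tool's x, y, z in mm, then the closure, from 0 (fully open) to 1 (shut). In form: [[[wx, wy, wz], [dx, dy, dz], claw], ...]. A call has 1 to 10 rows; each row is the pose to reach, as a shift and turn from the pose commanded when the call began, along the tool's axes at that moment; what a row does not reach only later rows make up. A row lasts 1/12 s, in which the tool goes at most 41.7 mm and 7.16 degrees, less where a joint would pass 70% of its speed; a pose out of reach is approached as far as the arm can. A call with a gripper value outside its range is refused whole. The fingers move at their own pace and stop on an object; "force" is the grip in N (left out, the last holds). Time passes only in rows, so rows that repeat a pose let the fingers close. It gives the time, the measured TCP pose, the force and the opening at its end, in the units of the state.
- env.state(): the state, without advancing time (a new reading comes with each control period).
- env.grab_frame(name): name is "side" or "top"; returns a dict with "frame" (480x640x3 uint8, blue, green, red), "z_map" (480x640 float32, mm along the optical axis (not along the pixel's ray), 0 where there is no reading), "camera_matrix" (3x3 intrinsics, pixels), "rvec" (rotation vector, rad) and "tvec" (3), from world to camera coordinates, as OpenCV has them. Camera axes: x right, y down, z forward; pixel columns grow to the right and rows downward; lengths in mm; the calibration is good to about 2 mm. A picture is of the moment at which its call begins.
- env.job_done(): hands the job in, once; it reports no verdict.
The state is a dict: "time_s": time; "qpos": joint angles; "qvel": joint speeds; "effort": joint torques, N m; "ee_pos": TCP position; "ee_rot": TCP orientation; "force": force on the tool from outside, world axes, zero at the start; "torque": the same for the moment, N m; "gripper_width": finger opening in mm.
Only numpy, scipy, OpenCV 4.12 (cv2) and the standard library are available. Lean on these libraries where they do the work, as an engineer would, in place of code of your own. Each camera call takes 0.05 s, during which the arm holds its last target. There are 200 camera calls.

## Working session

There is one attempt and no reset: what is moved stays moved. The work goes in short steps, Python scripts to look and compute and a tool call to move; the robot and the scene stay as the last step left them, time stands still between calls to the robot, and variables do not carry over. Pictures are saved under pics/ and viewed, about 12 in all and at most 16, crops included, and the job is handed in when it is done.

Besides the shell and the picture viewer there is one more tool, called after "Call:" by a JSON object that holds its "name" and its "arguments". carry_out: Moves the arm, as the interface text tells. Its arguments: {"type":"object","properties":{"increments":{"type":"array","items":{"type":"array"}},"force":{"type":"number"}},"required":["increments"]}

```bash
ls; mkdir -p pics; cat > h.py <<'E'
import numpy as np, cv2
from workcell import env
def grab(n):
    g=env.grab_frame(n); g['R']=cv2.Rodrigues(np.array(g['rvec'],float))[0]; g['t']=np.array(g['tvec'],float).ravel(); g['K']=np.array(g['camera_matrix'],float); return g
def cloud(g):
    z=g['z_map'].astype(float); v,u=np.mgrid[0:480,0:640]; K=g['K']
    c=np.stack([(u-K[0,2])/K[0,0]*z,(v-K[1,2])/K[1,1]*z,z],-1)
    P=(c-g['t'])@g['R']; P[z==0]=np.nan; return P
def ray(g,u,v,h):
    K=g['K']; d=g['R'].T@np.array([(u-K[0,2])/K[0,0],(v-K[1,2])/K[1,1],1]); o=-g['R'].T@g['t']
    return o+d*(h-o[2])/d[2]
def proj(g,p):
    return cv2.projectPoints(np.array(p,float).reshape(-1,3),np.array(g['rvec'],float),g['t'],g['K'],None)[0][:,0]
E
python3 - <<'E'
from h import *
for n in('top','side'):
    g=grab(n); cv2.imwrite(f'pics/{n}0.png',g['frame']); np.savez(f'{n}0.npz',P=cloud(g)); print(n,-g['R'].T@g['t'],g['R'][2])
print(env.state())
E
```

```text
pics
top [ 319.48577824  -62.64379323 1421.0045064 ] [ 0.15368262 -0.01341503 -0.98802919]
side [-59.97858078 684.35283849 830.63611246] [ 0.48177153 -0.63146571 -0.60757489]
{'time_s': 0.1, 'qpos': array([-6.60604128e+01,  1.83489519e+01,  8.96988476e+01, -7.76919812e-04,
        7.20454308e+01, -1.14549035e+00]), 'qvel': array([ 0.05574421, -0.08957242, -0.13041602,  0.14487296, -0.01957644,
       -0.10642405]), 'effort': array([ 4.24432155e-04, -4.13334274e+01, -2.32510078e+01,  7.29615055e-02,
        4.21747752e-02, -6.17740261e-05]), 'ee_pos': array([ 243.72335047, -520.63232055,  403.99820394]), 'ee_rot': array([-89.99887476,   0.09322643, -64.91468141]), 'force': array([ 0.54789398, -0.0769703 ,  0.72951214]), 'torque': array([-0.0673085 , -0.01259707,  0.00056269]), 'gripper_width': 91.0587630460564}
```

View pics/top0.png

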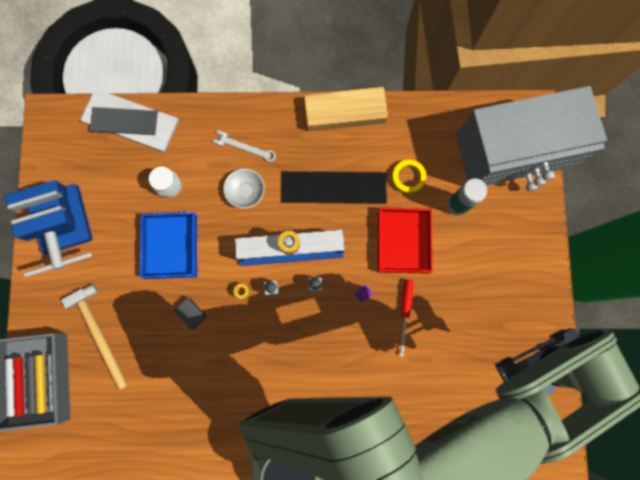

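View pics/side0.png

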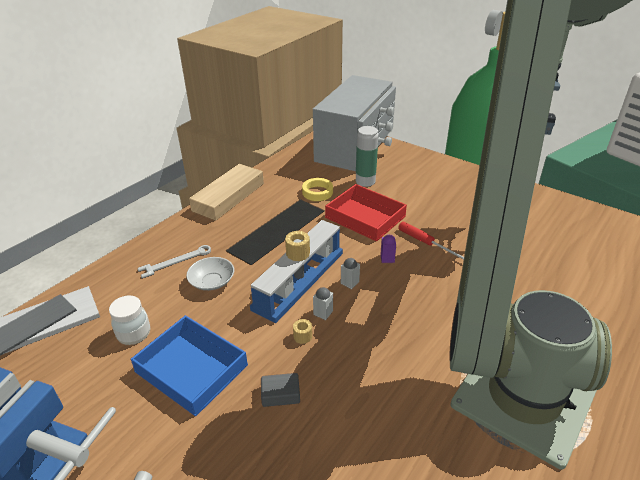

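The top view shows the rack with bar and nut at (288,243), the dish at (243,188), the mat at (333,187), the bins at (168,245) blue and (405,240) red. Free dies stand at (271,287) and (316,284). The purple look-alike is at (363,294), and a smaller brass ring at (240,291) is to be ignored. The side view agrees. Next I measure.

```bash
cat > meas.py <<'E'
from h import *
g=grab('top'); f=g['frame']; P=cloud(g)
# stash
hsv=cv2.cvtColor(f,cv2.COLOR_BGR2HSV); H,S,V=cv2.split(hsv)
def box(name,m,roi,h,zr=None):
    u0,v0,u1,v1=roi; mm=np.zeros(m.shape,np.uint8); mm[v0:v1,u0:u1]=m[v0:v1,u0:u1]
    if zr: mm&=((P[...,2]>zr[0])&(P[...,2]<zr[1])).astype(np.uint8)
    n,l,s,c=cv2.connectedComponentsWithStats(mm)
    k=1+np.argmax(s[1:,4]); vv,uu=np.nonzero(l==k)
    q=np.array([ray(g,u,v,h)[:2] for u,v in zip(uu,vv)],np.float32)
    r=cv2.minAreaRect(q); print(name,len(q),'rect c',np.round(r[0],1),'size',np.round(r[1],1),'ang',round(r[2],1),'depth-med',np.round(np.nanmedian(P[l==k],0),1)); return q
one=np.ones_like(H)
sat=lambda a,b,s=90,v=40:((H>=a)&(H<=b)&(S>s)&(V>v)).astype(np.uint8)
box('blue',sat(100,130),(130,200,205,285),40)
box('red',(sat(0,6,150)|sat(174,180,150)),(370,200,440,280),40)
box('mat',(V<60).astype(np.uint8),(270,165,395,210),3)
box('bar',((S<60)&(V>120)).astype(np.uint8),(225,220,355,270),82)
box('barz',one,(225,220,355,270),82,(70,95))
box('nut',one,(265,225,315,260),126,(110,140))
box('dish',one,(215,160,270,215),30,(15,45))
box('dieL',one,(258,270,285,300),62,(40,85))
box('dieR',one,(303,270,330,300),62,(40,85))
box('purple',one,(350,280,380,305),62,(40,85))
box('can',one,(440,170,495,220),170,(150,190))
box('tape',one,(385,155,430,200),24,(12,35))
box('ring2',one,(228,280,252,302),30,(12,50))
E
python3 meas.py
python3 - <<'E'
from h import *
f=cv2.imread('pics/top0.png'); c=cv2.resize(f[170:330,130:450],None,fx=2.5,fy=2.5,interpolation=cv2.INTER_CUBIC); cv2.imwrite('pics/crop0.png',c)
E
```

```text
blue 3684 rect c [542.9 321.8] size [172.2 147.3] ang 1.5 depth-med [546.8 330.7   6.6]
red 3464 rect c [ 547.7 -300. ] size [141.8 171.7] ang 88.4 depth-med [ 551.6 -304.7    6.7]
mat 3040 rect c [ 702.5 -117.5] size [286.7  83.3] ang 88.6 depth-med [ 702.4 -117.     3.6]
bar 958 rect c [538.7 -70.4] size [ 55.7 130.4] ang 3.7 depth-med [538.3 -76.4  82.2]
barz 1845 rect c [533.6   2.9] size [ 52.8 274.2] ang 4.0 depth-med [532.4  -7.4  82.3]
nut 325 rect c [532.5   2. ] size [51.8 52.4] ang 89.2 depth-med [533.4   3.6 124.7]
dish 655 rect c [695.8 128. ] size [107.4 105.1] ang 89.3 depth-med [703.2 131.6  23.6]
dieL 167 rect c [425.5  52.2] size [33.  32.9] ang 6.3 depth-med [425.4  52.2  63.9]
dieR 146 rect c [433.3 -60.6] size [28.2 33.3] ang 89.2 depth-med [432.9 -60.7  64.9]
purple 164 rect c [ 408.6 -185.1] size [31.7 32.9] ang 37.5 depth-med [ 408.7 -184.8   64.6]
can 488 rect c [ 645.9 -449.5] size [56.2 62.7] ang 43.5 depth-med [ 644.9 -449.3  169.8]
tape 471 rect c [ 726.5 -319.7] size [89.7 89.8] ang 82.0 depth-med [ 725.8 -319.2   24.1]
ring2 140 rect c [420.5 131.2] size [39.1 38.2] ang 44.9 depth-med [419.5 130.8  31.7]
```

View pics/crop0.png

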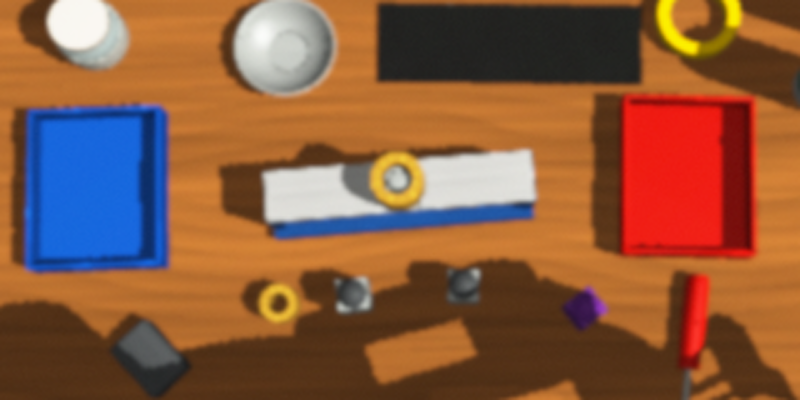

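```bash
cat > go.py <<'E'
# go.py X Y Zgrasp YAW : turn and shift (tool axes) from the measured pose
import sys
from h import *
from scipy.spatial.transform import Rotation as Ro
x,y,z,yaw=map(float,sys.argv[1:5]); s=env.state()
R=Ro.from_euler('xyz',s['ee_rot'],degrees=True); T=Ro.from_euler('xyz',[-90,0,yaw],degrees=True)
print('turn',np.round((R.inv()*T).as_rotvec(),3),'shift',np.round(R.inv().apply(np.array([x,y,z+172])-s['ee_pos']),1),
 'F',np.round(s['force'],1),'w',round(s['gripper_width'],1),'t',round(s['time_s'],1),'q',np.round(s['qpos'],0),'g',np.round(s['ee_pos']-[0,0,172],1))
E
python3 go.py 532.5 2 170 -140
```

```text
turn [ 1.00e-03  1.31e+00 -1.00e-03] shift [-350.9   62.6  483.1] F [ 0.5  0.7 -0.2] w 91.6 t 0.1 q [-66.  18.  90.  -0.  72.  -1.] g [ 243.7 -520.7  232.1]
```

Call:
{"name": "carry_out", "arguments": {"increments": [[[0,1.31,0],[-351,62,483],0],[[0,1.31,0],[-351,62,483],0],[[0,1.31,0],[-351,62,483],0],[[0,1.31,0],[-351,62,483],0],[[0,1.31,0],[-351,62,483],0],[[0,1.31,0],[-351,62,483],0],[[0,1.31,0],[-351,62,483],0],[[0,1.31,0],[-351,62,483],0],[[0,1.31,0],[-351,62,483],0],[[0,1.31,0],[-351,62,483],0]], "force": 40}}

```text
time_s: 0.98
ee_pos: [426.3, -191.5, 365.6]
ee_rot: [-90.0, -0.0, -130.0]
force: [0.4, 0.2, 0.3]
gripper_width: 91.4
```

```bash
python3 go.py 532.5 2 170 -140
```

```text
turn [0.    0.175 0.   ] shift [-216.5   23.6  -42.9] F [0.4 0.2 0.3] w 91.4 t 1.0 q [-26.  10. 107.  -0.  63. 104.] g [ 426.3 -191.5  193.6]
```

Call:
{"name": "carry_out", "arguments": {"increments": [[[0,0.1,0],[-180,20,-36],0],[[0,0.1,0],[-180,20,-36],0],[[0,0.1,0],[-180,20,-36],0],[[0,0.1,0],[-180,20,-36],0],[[0,0.1,0],[-180,20,-36],0],[[0,0.1,0],[-180,20,-36],0],[[0,0.1,0],[-180,20,-36],0],[[0,0.1,0],[-180,20,-36],0]]}}

```text
time_s: 1.65
ee_pos: [512.7, -32.1, 345.7]
ee_rot: [-90.0, -0.1, -135.4]
force: [-0.3, -0.7, -0.2]
gripper_width: 91.1
```

```bash
python3 go.py 532.5 2.3 116 -140; python3 - <<'E'
from h import *
g=grab('top');P=cloud(g)
a=cv2.resize(g['frame'][190:310,220:360],(560,480),interpolation=cv2.INTER_CUBIC)
s=grab('side'); q=proj(s,[532.5,2,120])[0].astype(int); print(q)
b=cv2.resize(s['frame'][q[1]-120:q[1]+60,q[0]-90:q[0]+90],(480,480),interpolation=cv2.INTER_CUBIC)
cv2.imwrite('pics/nut1.png',cv2.resize(np.hstack([a[:,:400] if 0 else cv2.resize(a,(420,480)),b]),(800,427)))
E
```

```text
turn [0.    0.081 0.001] shift [-38.3  57.6 -10.6] F [-0.3 -0.7 -0.2] w 91.1 t 1.6 q [ -5.  16. 103.  -0.  62. 131.] g [512.7 -32.1 173.7]
[296 239]
```

View pics/nut1.png

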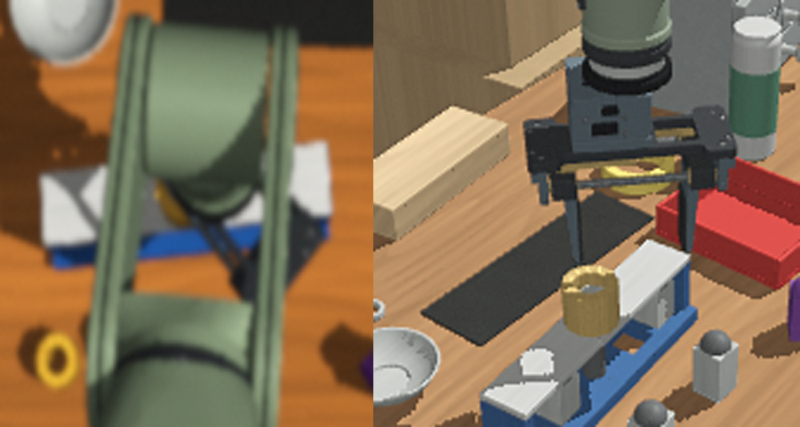

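Both views show the gripper above the rack, with the nut at (590,300) in the crop still ahead of the fingers. Next: centre over it, lower, close.

Call:
{"name": "carry_out", "arguments": {"increments": [[[0,0.08,0],[-38,0,-10.6],0],[[0,0.08,0],[-38,0,-10.6],0],[[0,0.08,0],[-38,20,-10.6],0],[[0,0.08,0],[-38,40,-10.6],0],[[0,0.08,0],[-38,57.5,-10.6],0],[[0,0.08,0],[-38,57.5,-10.6],0.3],[[0,0.08,0],[-38,57.5,-10.6],1],[[0,0.08,0],[-38,57.5,-10.6],1],[[0,0.08,0],[-38,57.5,-10.6],1],[[0,0.08,0],[-38,57.5,-10.6],1]], "force": 40}}

```text
time_s: 2.58
ee_pos: [533.0, 2.4, 289.6]
ee_rot: [-89.9, 0.1, -140.0]
force: [-0.2, -0.2, -0.3]
gripper_width: 60.7
```

```bash
python3 go.py 532.5 2.3 116 -140
```

```text
turn [-0.002  0.    -0.002] shift [ 0.4  1.6 -0.3] F [-0.2 -0.2 -0.3] w 60.7 t 2.6 q [ -1.  20. 105.  -0.  55. 139.] g [533.    2.4 117.6]
```

Still closing; let it finish.

Call:
{"name": "carry_out", "arguments": {"increments": [[[0,0,0],[0,0,0],1],[[0,0,0],[0,0,0],1],[[0,0,0],[0,0,0],1],[[0,0,0],[0,0,0],1]]}}

```text
time_s: 2.92
ee_pos: [533.0, 2.6, 289.3]
ee_rot: [-89.9, 0.1, -140.0]
force: [-0.1, 0.3, 5.9]
gripper_width: 52.2
```

Call:
{"name": "carry_out", "arguments": {"increments": [[[0,-0.12,0],[0,-0.5,0],1],[[0,-0.24,0],[0,-0.9,0],1],[[0,-0.36,0],[0,-1.4,0],1],[[0,-0.48,0],[0,-1.8,0],1],[[0,-0.6,0],[0,-2.3,0],1],[[0,-0.72,0],[0,-2.8,0],1],[[0,-0.84,0],[0,-3.2,0],1],[[0,-0.96,0],[0,-3.7,0],1],[[0,-1.08,0],[0,-4.1,0],1],[[0,-1.2,0],[0,-4.6,0],1]]}}

```text
time_s: 3.75
ee_pos: [532.7, 2.7, 292.4]
ee_rot: [-90.0, 0.0, -70.9]
force: [1.4, -0.5, -1.9]
gripper_width: 52.8
```

```bash
python3 go.py 533 2.4 122 -71; python3 - <<'E'
from h import *
print(env.state()['torque'])
E
```

```text
turn [ 0.     0.002 -0.   ] shift [ 0.4 -1.6  0.2] F [ 1.4 -0.5 -1.9] w 52.8 t 3.8 q [ -1.  20. 105.  -0.  55.  70.] g [532.7   2.7 120.4]
[ 0.06859299 -0.28489478 -0.00177206]
```

Call:
{"name": "carry_out", "arguments": {"increments": [[[0,-0.12,0],[0,-0.5,0],1],[[0,-0.24,0],[0,-0.9,0],1],[[0,-0.36,0],[0,-1.4,0],1],[[0,-0.48,0],[0,-1.8,0],1],[[0,-0.6,0],[0,-2.3,0],1],[[0,-0.72,0],[0,-2.8,0],1],[[0,-0.84,0],[0,-3.2,0],1],[[0,-0.96,0],[0,-3.7,0],1],[[0,-1.08,0],[0,-4.1,0],1],[[0,-1.2,0],[0,-4.6,0],1]]}}

```text
time_s: 4.58
ee_pos: [532.8, 2.8, 297.0]
ee_rot: [-90.0, 0.0, -2.1]
force: [1.4, 0.6, -3.0]
gripper_width: 52.4
```

Call:
{"name": "carry_out", "arguments": {"increments": [[[0,-0.12,0],[0,-0.5,0],1],[[0,-0.24,0],[0,-0.9,0],1],[[0,-0.36,0],[0,-1.4,0],1],[[0,-0.48,0],[0,-1.8,0],1],[[0,-0.6,0],[0,-2.3,0],1],[[0,-0.72,0],[0,-2.8,0],1],[[0,-0.84,0],[0,-3.2,0],1],[[0,-0.96,0],[0,-3.7,0],1],[[0,-1.08,0],[0,-4.1,0],1],[[0,-1.2,0],[0,-4.6,0],1]]}}

```text
time_s: 5.42
ee_pos: [532.6, 2.7, 301.5]
ee_rot: [-90.0, 0.0, 66.6]
force: [0.9, -0.3, -1.0]
gripper_width: 52.1
```

```bash
python3 go.py 533 2.4 122 -71
```

```text
turn [ 0.000e+00  2.402e+00 -1.000e-03] shift [-0.1  7.5 -0.5] F [ 0.9 -0.3 -1. ] w 52.1 t 5.4 q [ -1.  20. 104.   0.  57. -68.] g [532.6   2.7 129.5]
```

Call:
{"name": "carry_out", "arguments": {"increments": [[[0,-0.12,0],[0,-0.5,0],1],[[0,-0.24,0],[0,-0.9,0],1],[[0,-0.37,0],[0,-1.4,0],1],[[0,-0.49,0],[0,-1.9,0],1],[[0,-0.62,0],[0,-2.4,0],1],[[0,-0.74,0],[0,-2.8,0],1],[[0,-0.87,0],[0,-3.3,0],1],[[0,-0.99,0],[0,-3.8,0],1],[[0,-1.12,0],[0,-4.3,0],1],[[0,-1.24,0],[0,-4.8,0],1]]}}

```text
time_s: 6.25
ee_pos: [532.5, 2.7, 306.3]
ee_rot: [-90.0, -0.0, 137.7]
force: [0.5, 0.9, -1.8]
gripper_width: 52.8
```

Call:
{"name": "carry_out", "arguments": {"increments": [[[0,-0.1,0],[0,-0.5,0],1],[[0,-0.1,0],[0,-1.5,0],1],[[0,-0.1,0],[0,-3,0],1],[[0,-0.1,0],[0,-4.5,0],1],[[0,-0.1,0],[0,-6,0],1],[[0,-0.1,0],[0,-6,0],1]]}}

```text
time_s: 6.75
ee_pos: [532.7, 2.6, 313.2]
ee_rot: [-90.0, 0.0, 143.0]
force: [-0.1, 0.2, -1.9]
gripper_width: 52.4
```

```bash
python3 go.py 533 2.4 145 100;  python3 - <<'E'
from h import *
s=grab('side'); q=proj(s,[532.5,2,120])[0].astype(int)
b=cv2.resize(s['frame'][q[1]-90:q[1]+60,q[0]-90:q[0]+90],(576,480),interpolation=cv2.INTER_CUBIC)
cv2.imwrite('pics/nut2.png',b)
E
```

```text
turn [ 0.     0.751 -0.   ] shift [-0.4 -3.8  0. ] F [-0.1  0.2 -1.9] w 52.4 t 6.8 q [  -1.   19.  103.   -0.   58. -144.] g [532.7   2.6 141.2]
```

View pics/nut2.png

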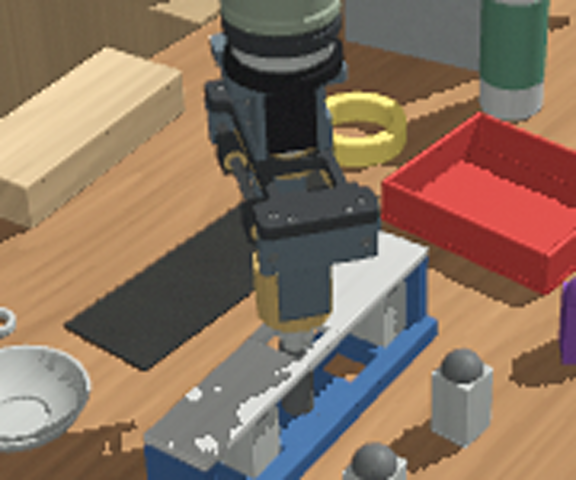

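The nut hangs in the fingers about 25 mm above the bar, and the wrist carries only its weight (−1.9 N). It rose freely, so I lift on.

Call:
{"name": "carry_out", "arguments": {"increments": [[[0,0,0],[0,-3,0],1],[[0,0,0],[0,-6,0],1],[[0,0,0],[0,-12,0],1],[[0,0,0],[0,-20,0],1],[[0,0,0],[0,-30,0],1],[[0,0,0],[0,-40,0],1],[[0,0,0],[0,-50,0],1],[[0,0,0],[0,-50,0],1]]}}

```text
time_s: 7.47
ee_pos: [533.3, 2.6, 365.9]
ee_rot: [-90.2, 0.3, 143.1]
force: [0.1, -0.3, -2.1]
gripper_width: 52.5
```

```bash
python3 go.py 697 129.5 130 90; python3 go.py 697 129.5 54 90
```

```text
turn [ 0.005  0.926 -0.003] shift [ -54.3   64.7 -199.6] F [ 0.1 -0.3 -2.1] w 52.5 t 7.5 q [  -1.   16.   99.   -0.   65. -144.] g [533.3   2.6 193.9]
turn [ 0.005  0.926 -0.003] shift [ -54.   140.7 -199.3] F [ 0.1 -0.3 -2.1] w 52.5 t 7.5 q [  -1.   16.   99.   -0.   65. -144.] g [533.3   2.6 193.9]
```

Call:
{"name": "carry_out", "arguments": {"increments": [[[0,0.1,0],[-6,0,-22],1],[[0,0.22,0],[-13,0,-50],1],[[0,0.34,0],[-22,0,-80],1],[[0,0.46,0],[-30,10,-110],1],[[0,0.58,0],[-38,20,-140],1],[[0,0.7,0],[-46,35,-170],1],[[0,0.82,0],[-52,50,-190],1],[[0,0.92,0],[-54,64,-199],1],[[0,0.926,0],[-54,64,-199],1],[[0,0.926,0],[-54,64,-199],1]]}}

```text
time_s: 8.3
ee_pos: [695.2, 129.4, 297.5]
ee_rot: [-89.8, 0.1, 90.2]
force: [-0.7, -0.5, -2.2]
gripper_width: 52.3
```

```bash
python3 go.py 697 129 48 90; python3 - <<'E'
from h import *
s=grab('side'); q=proj(s,[696,129,60])[0].astype(int);print(q)
b=cv2.resize(s['frame'][q[1]-100:q[1]+60,q[0]-90:q[0]+90],(540,480),interpolation=cv2.INTER_CUBIC)
cv2.imwrite('pics/nut3.png',b)
E
```

```text
turn [-0.003  0.003 -0.001] shift [-0.3 77.5 -2.1] F [-0.7 -0.5 -2.2] w 52.3 t 8.3 q [ 10.  34.  79.  -0.  67. -81.] g [695.2 129.4 125.5]
[206 261]
```

View pics/nut3.png

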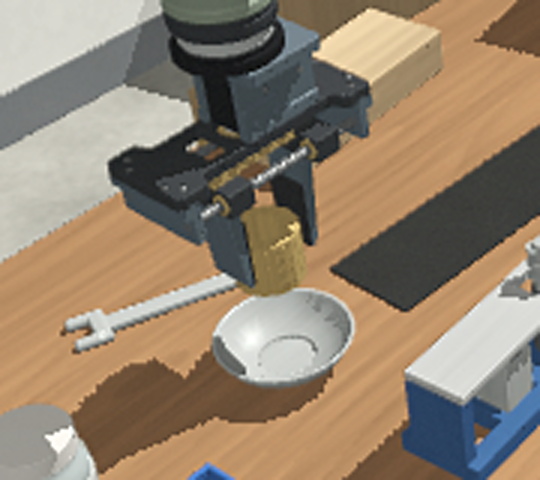

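The nut hangs above the dish. Lower it and open partly, so the fingers stay clear of the rim.

Call:
{"name": "carry_out", "arguments": {"increments": [[[0,0,0],[0,20,-2],1],[[0,0,0],[0,40,-2],1],[[0,0,0],[0,55,-2],1],[[0,0,0],[0,65,-2],1],[[0,0,0],[0,70,-2],1],[[0,0,0],[0,73,-2],1],[[0,0,0],[0,75,-2],1],[[0,0,0],[0,75,-2],1]]}}

```text
time_s: 9.02
ee_pos: [697.6, 129.2, 224.8]
ee_rot: [-90.1, -0.0, 90.0]
force: [-0.7, -0.4, -2.6]
gripper_width: 52.9
```

Call:
{"name": "carry_out", "arguments": {"increments": [[[0,0,0],[0,1.5,0],1],[[0,0,0],[0,3,0],1],[[0,0,0],[0,4.5,0],1],[[0,0,0],[0,6,0],1],[[0,0,0],[0,6,0],1]]}}

```text
time_s: 9.43
ee_pos: [697.5, 129.3, 217.9]
ee_rot: [-90.0, -0.0, 90.0]
force: [0.4, -0.1, -1.7]
gripper_width: 52.4
```

Call:
{"name": "carry_out", "arguments": {"increments": [[[0,0,0],[0,0.5,0],0.3],[[0,0,0],[0,0.5,0],0.3],[[0,0,0],[0,0.5,0],0.3],[[0,0,0],[0,0.5,0],0.3],[[0,0,0],[0,-20,0],0.3],[[0,0,0],[0,-50,0],0.3],[[0,0,0],[0,-80,0],0.2],[[0,0,0],[0,-115,0],0]]}}

```text
time_s: 10.1
ee_pos: [697.1, 129.2, 333.2]
ee_rot: [-89.9, 0.0, 90.0]
force: [0.7, 0.2, -0.1]
gripper_width: 74.1
```

```bash
python3 go.py 533.2 2.8 160 4; python3 - <<'E'
from h import *
s=grab('side');P=cloud(s); hsv=cv2.cvtColor(s['frame'],cv2.COLOR_BGR2HSV)
m=(hsv[...,0]>12)&(hsv[...,0]<35)&(hsv[...,1]>90)&(np.hypot(P[...,0]-697,P[...,1]-129)<60)&(P[...,2]>25)&(P[...,2]<80)
print(m.sum(),np.nanmedian(P[m],0),P[m].min(0),P[m].max(0))
E
```

```text
turn [-0.002  1.501 -0.002] shift [-126.4    1.6  164. ] F [ 0.7  0.2 -0.1] w 74.1 t 10.1 q [ 10.  33.  76.  -0.  71. -80.] g [697.1 129.2 161.2]
487 [687.21461261 132.60537633  47.44731205] [663.55125062 102.22635969  25.08774937] [721.22607492 156.17731737  57.67599811]
```

Nut stands in the dish (top ~57 mm, as far as it shows). Next the bar: I grip it with the tips just reaching its underside (grasp z 94), so the fingers clear the mat when laying it.

Call:
{"name": "carry_out", "arguments": {"increments": [[[0,1.5,0],[-126,0,164],0],[[0,1.5,0],[-126,0,164],0],[[0,1.5,0],[-126,0,164],0],[[0,1.5,0],[-126,0,164],0],[[0,1.5,0],[-126,0,164],0],[[0,1.5,0],[-126,0,164],0],[[0,1.5,0],[-126,0,164],0],[[0,1.5,0],[-126,0,164],0],[[0,1.5,0],[-126,0,164],0],[[0,1.5,0],[-126,0,164],0]]}}

```text
time_s: 10.98
ee_pos: [533.3, 3.1, 333.3]
ee_rot: [-90.0, -0.1, 18.0]
force: [0.6, -0.1, -0.5]
gripper_width: 91.6
```

Call:
{"name": "carry_out", "arguments": {"increments": [[[0,0.25,0],[0,0,0],0],[[0,0.25,0],[0,0,0],0],[[0,0.25,0],[0,0,0],0],[[0,0.25,0],[0,0,0],0]]}}

```text
time_s: 11.32
ee_pos: [533.4, 3.2, 333.1]
ee_rot: [-90.0, -0.0, 4.3]
force: [-0.6, -0.2, -0.4]
gripper_width: 91.1
```

```bash
python3 go.py 533 2.8 94 4; python3 - <<'E'
from h import *
s=grab('side');P=cloud(s)
# bar top plane near ends, any tilt?
m=(P[...,2]>60)&(P[...,2]<100)&(abs(P[...,0]-533)<40)&(abs(P[...,1]-3)<145)
for a,b in((-140,-90),(90,140)):
    k=m&(P[...,1]>a)&(P[...,1]<b); print(k.sum(),np.round(np.percentile(P[k],[5,50,95],0),1))
E
```

```text
turn [0.    0.005 0.001] shift [-0.5 67.1 -0.4] F [-0.6 -0.2 -0.4] w 91.1 t 11.3 q [ -1.  18. 101.  -0.  61.  -5.] g [533.4   3.2 161.1]
200 [[ 512.9 -132.6   66.3]
 [ 524.9 -117.2   81.5]
 [ 551.3  -93.2   84.1]]
520 [[496.4  91.9  67.5]
 [518.2 120.4  81.7]
 [544.8 139.   84.1]]
```

Call:
{"name": "carry_out", "arguments": {"increments": [[[0,0.005,0],[-0.5,25,-0.4],0],[[0,0.005,0],[-0.5,50,-0.4],0],[[0,0.005,0],[-0.5,62,-0.4],0],[[0,0.005,0],[-0.5,67,-0.4],0.2],[[0,0.005,0],[-0.5,67,-0.4],1],[[0,0.005,0],[-0.5,67,-0.4],1],[[0,0.005,0],[-0.5,67,-0.4],1],[[0,0.005,0],[-0.5,67,-0.4],1],[[0,0.005,0],[-0.5,67,-0.4],1],[[0,0.005,0],[-0.5,67,-0.4],1]], "force": 50}}

```text
time_s: 12.2
ee_pos: [533.2, 2.8, 266.8]
ee_rot: [-90.0, -0.1, 3.8]
force: [-0.1, 0.1, 2.0]
gripper_width: 51.5
```

Call:
{"name": "carry_out", "arguments": {"increments": [[[0,0,0],[0,0,0],1],[[0,0,0],[0,0,0],1],[[0,0,0],[0,0,0],1]]}}

```text
time_s: 12.45
ee_pos: [533.3, 2.8, 266.8]
ee_rot: [-90.0, -0.1, 3.8]
force: [-0.5, 0.0, 6.2]
gripper_width: 51.1
```

Call:
{"name": "carry_out", "arguments": {"increments": [[[0,0,0],[0,-3,0],1],[[0,0,0],[0,-8,0],1],[[0,0,0],[0,-15,0],1],[[0,0,0],[0,-25,0],1],[[0,0,0],[0,-35,0],1],[[0,0,0],[0,-45,0],1],[[0,0,0],[0,-55,0],1],[[0,0,0],[0,-62,0],1],[[0,0,0],[0,-65,0],1],[[0,0,0],[0,-65,0],1]]}}

```text
time_s: 13.28
ee_pos: [533.1, 2.8, 332.0]
ee_rot: [-90.0, -0.1, 3.8]
force: [0.4, -0.6, -3.1]
gripper_width: 51.5
```

```bash
python3 go.py 702.5 -117.5 150 -1.5; python3 - <<'E'
from h import *
s=grab('side'); q=proj(s,[533,2,120])[0].astype(int)
b=cv2.resize(s['frame'][q[1]-100:q[1]+100,q[0]-120:q[0]+120],(576,480),interpolation=cv2.INTER_CUBIC)
cv2.imwrite('pics/bar1.png',b)
E
```

```text
turn [0.    0.092 0.002] shift [ 161.    10.3 -131.2] F [ 0.4 -0.6 -3.1] w 51.5 t 13.3 q [ -1.  18. 102.  -0.  60.  -5.] g [533.1   2.8 160. ]
```

View pics/bar1.png

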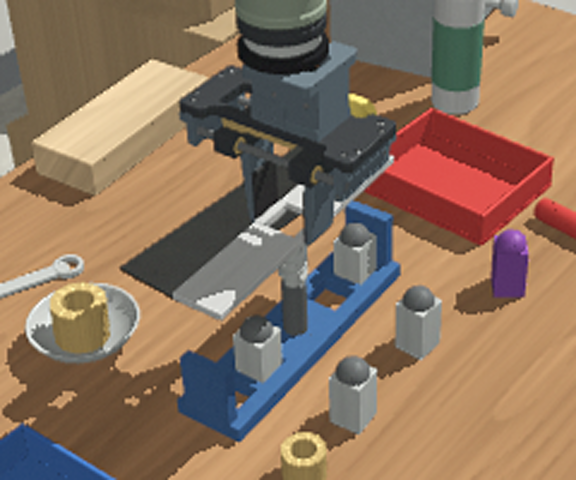

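The bar is level in the fingers and above the stud, the nut stands in the dish, and two dies are in the rack ((255,345) and (355,250)). Now over to the mat.

Call:
{"name": "carry_out", "arguments": {"increments": [[[0,0.01,0],[10,0,-8],1],[[0,0.02,0],[30,0,-25],1],[[0,0.03,0],[58,2,-47],1],[[0,0.04,0],[85,4,-70],1],[[0,0.06,0],[112,6,-92],1],[[0,0.08,0],[138,8,-113],1],[[0,0.09,0],[154,10,-126],1],[[0,0.092,0],[161,10,-131],1],[[0,0.092,0],[161,10,-131],1],[[0,0.092,0],[161,10,-131],1]]}}

```text
time_s: 14.17
ee_pos: [702.1, -117.3, 319.8]
ee_rot: [-90.0, 0.2, -1.5]
force: [-0.0, -0.2, -1.7]
gripper_width: 51.7
```

```bash
python3 go.py 702.5 -117.5 26 -1.5
```

```text
turn [-0.001  0.    -0.003] shift [  0.7 121.8  -0.2] F [-0.  -0.2 -1.7] w 51.7 t 14.2 q [-10.  34.  76.   0.  70.  -9.] g [ 702.1 -117.3  147.8]
```

Call:
{"name": "carry_out", "arguments": {"increments": [[[0,0,0],[0.7,15,0],1],[[0,0,0],[0.7,35,0],1],[[0,0,0],[0.7,58,0],1],[[0,0,0],[0.7,80,0],1],[[0,0,0],[0.7,100,0],1],[[0,0,0],[0.7,112,0],1],[[0,0,0],[0.7,118,0],1],[[0,0,0],[0.7,121,0],1],[[0,0,0],[0.7,122,0],1],[[0,0,0],[0.7,122,0],1]]}}

```text
time_s: 15.0
ee_pos: [703.3, -117.2, 200.1]
ee_rot: [-90.0, -0.1, -1.5]
force: [0.2, -0.7, -1.7]
gripper_width: 51.8
```

Call:
{"name": "carry_out", "arguments": {"increments": [[[0,0,0],[0,1,0],1],[[0,0,0],[0,2,0],1],[[0,0,0],[0,2,0],1]]}}

```text
time_s: 15.25
ee_pos: [703.1, -117.4, 197.5]
ee_rot: [-90.0, -0.1, -1.5]
force: [0.6, 0.1, -2.4]
gripper_width: 51.6
```

Call:
{"name": "carry_out", "arguments": {"increments": [[[0,0,0],[0,1,0],1],[[0,0,0],[0,1,0],0.3],[[0,0,0],[0,1,0],0.3],[[0,0,0],[0,1,0],0.3],[[0,0,0],[0,0,0],0.2],[[0,0,0],[0,-20,0],0],[[0,0,0],[0,-50,0],0],[[0,0,0],[0,-85,0],0],[[0,0,0],[0,-120,0],0],[[0,0,0],[0,-130,0],0]]}}

```text
time_s: 16.08
ee_pos: [704.0, -117.5, 334.0]
ee_rot: [-90.1, -0.6, -1.5]
force: [1.3, -0.5, 0.4]
gripper_width: 90.8
```

```bash
cat > dies.py <<'E'
from h import *
P=cloud(grab('side')); G=grab('top'); Q=cloud(G)
for nm,C in(('side',P),('top',Q)):
    m=(C[...,2]>50)&(C[...,2]<73)&(C[...,0]>360)&(C[...,0]<590)&(abs(C[...,1])<230)
    n,l,s,c=cv2.connectedComponentsWithStats(m.astype(np.uint8))
    for k in range(1,n):
        if s[k,4]<40: continue
        p=C[l==k]; t=p[p[:,2]>63]
        r=cv2.minAreaRect(p[:,:2].astype(np.float32))
        print(nm,s[k,4],'med',np.round(np.median(p,0),1),'rect',np.round(r[0],1),np.round(r[1],1),round(r[2],1),'dome mid',np.round((t.min(0)+t.max(0))/2,1) if len(t)>9 else None)
for C in(P,Q):
    m=(C[...,2]>7)&(C[...,2]<25)&(abs(C[...,0]-702)<60)&(abs(C[...,1]+117)<150); 
    if m.sum()>50: r=cv2.minAreaRect(C[m][:,:2].astype(np.float32)); print('bar',m.sum(),np.round(np.median(C[m],0),1),r)
E
python3 dies.py
```

```text
side 299 med [ 532.4 -114.6   62.5] rect [ 535.7 -110.3] [50.6 50.3] 11.3 dome mid [ 538.7 -113.    68. ]
side 153 med [ 402.3 -179.5   61.1] rect [ 405.  -184.5] [31.2 33.7] 32.1 dome mid [ 406.  -185.5   67.5]
side 91 med [522.9  10.5  61. ] rect [525.3   8. ] [23.8 15.4] 47.6 dome mid [527.9   5.2  67.9]
side 180 med [426.2 -53.4  61.8] rect [430.1 -59. ] [32.1 32.6] 1.0 dome mid [429.2 -59.3  68. ]
side 195 med [520.5  69.8  61.6] rect [526.5  64.4] [36.4 32.8] 9.7 dome mid [524.1  64.4  67.7]
side 213 med [418.1  59.9  62.3] rect [423.   55.1] [34.2 32.4] 6.0 dome mid [421.6  54.9  67.3]
side 177 med [515.  139.8  61.7] rect [519.4 139.6] [52.1 14.6] 17.3 dome mid [521.1 136.2  68. ]
top 51 med [515.7 131.   68.8] rect [524.4 134.1] [50.1 11.9] 3.8 dome mid [524.3 132.7  68. ]
top 150 med [528.   61.9  63.3] rect [529.7  62.4] [32.7 32. ] 5.7 dome mid [528.8  62.9  67.9]
top 47 med [436.2  49.5  62.9] rect [435.5  54.4] [29.2 14. ] 86.8 dome mid [434.4  51.4  67.8]
top 152 med [ 409.2 -185.6   63.1] rect [ 409.3 -186. ] [31.9 32.3] 37.8 dome mid [ 406.  -186.3   67.9]
bar 1217 [698.4 -93.9  10.5] ((700.7072143554688, -117.74166870117188), (277.9787902832031, 74.69564056396484), 85.53309631347656)
bar 642 [ 701.4 -209.3   11.2] ((703.0818481445312, -117.8800048828125), (111.59549713134766, 297.9014587402344), 1.1995364427566528)
```

Bar lies flat on the mat (top ~11 mm, centre (701,−118), near the mat's). The rack dies fit pockets y=60 and y=−106. First die: (529,62.4).

```bash
python3 go.py 529 62.5 150 4
```

```text
turn [ 0.002 -0.096  0.007] shift [-179.1    7.1  175.3] F [-0.2 -0.1 -0.1] w 91.6 t 16.2 q [-10.  33.  76.  -0.  71.  -9.] g [ 703.5 -117.4  158.6]
```

Call:
{"name": "carry_out", "arguments": {"increments": [[[0,-0.096,0],[-179,0,175],0],[[0,-0.096,0],[-179,0,175],0],[[0,-0.096,0],[-179,0,175],0],[[0,-0.096,0],[-179,0,175],0],[[0,-0.096,0],[-179,7,175],0],[[0,-0.096,0],[-179,7,175],0],[[0,-0.096,0],[-179,7,175],0],[[0,-0.096,0],[-179,7,175],0],[[0,-0.096,0],[-179,7,175],0]]}}

```text
time_s: 16.93
ee_pos: [528.7, 62.2, 319.0]
ee_rot: [-90.0, 0.1, 4.1]
force: [0.6, 0.1, -0.0]
gripper_width: 91.0
```

```bash
python3 go.py 529 62.5 44 4
```

```text
turn [ 0.001  0.001 -0.001] shift [  0.4 103.    0.3] F [ 0.6  0.1 -0. ] w 91.0 t 16.9 q [  5.  19. 103.  -0.  59.   1.] g [528.7  62.2 147. ]
```

Call:
{"name": "carry_out", "arguments": {"increments": [[[0,0,0],[0.4,35,0.3],0.3],[[0,0,0],[0.4,65,0.3],0.3],[[0,0,0],[0.4,88,0.3],0.3],[[0,0,0],[0.4,100,0.3],0.4],[[0,0,0],[0.4,103,0.3],1],[[0,0,0],[0.4,103,0.3],1],[[0,0,0],[0.4,103,0.3],1],[[0,0,0],[0.4,103,0.3],1],[[0,0,0],[0.4,103,0.3],1],[[0,0,0],[0.4,103,0.3],1]], "force": 50}}

```text
time_s: 17.77
ee_pos: [529.4, 62.5, 217.9]
ee_rot: [-90.0, -0.1, 4.0]
force: [-0.2, -0.3, 0.9]
gripper_width: 31.9
```

Call:
{"name": "carry_out", "arguments": {"increments": [[[0,0,0],[0,0,0],1],[[0,0,0],[0,0,0],1],[[0,0,0],[0,0,0],1],[[0,0,0],[0,0,0],1]]}}

```text
time_s: 18.1
ee_pos: [529.4, 62.6, 217.9]
ee_rot: [-90.0, -0.1, 4.0]
force: [-0.1, -1.7, 5.3]
gripper_width: 31.9
```

Call:
{"name": "carry_out", "arguments": {"increments": [[[0,0,0],[0,-4,0],1],[[0,0,0],[0,-12,0],1],[[0,0,0],[0,-25,0],1],[[0,0,0],[0,-42,0],1],[[0,0,0],[0,-60,0],1],[[0,0,0],[0,-78,0],1],[[0,0,0],[0,-94,0],1],[[0,0,0],[0,-105,0],1],[[0,0,0],[0,-110,0],1],[[0,0,0],[0,-110,0],1]]}}

```text
time_s: 18.93
ee_pos: [529.0, 62.7, 328.1]
ee_rot: [-90.0, -0.1, 4.0]
force: [-0.1, 0.4, -3.3]
gripper_width: 31.7
```

Call:
{"name": "carry_out", "arguments": {"increments": [[[0,0,0],[0,0,0],1],[[0,0,0],[0,0,0],1]]}}

```text
time_s: 19.1
ee_pos: [528.6, 62.6, 326.0]
ee_rot: [-90.0, 0.1, 4.0]
force: [-0.2, -0.9, -2.2]
gripper_width: 31.8
```

```bash
python3 go.py 509 355 150 1.5;python3 go.py 512 -330 150 -1.5
```

```text
turn [ 0.     0.044 -0.002] shift [  1.    4.  293.1] F [-0.2 -0.9 -2.2] w 31.8 t 19.1 q [  6.  18. 102.  -0.  60.   1.] g [528.6  62.6 154. ]
turn [ 0.     0.096 -0.002] shift [ -44.     4.1 -390.5] F [-0.2 -0.9 -2.2] w 31.8 t 19.1 q [  6.  18. 102.  -0.  60.   1.] g [528.6  62.6 154. ]
```

Light (2.2 N): blue bin, corner slot (508,354.5).

Call:
{"name": "carry_out", "arguments": {"increments": [[[0,0.005,0],[0,0,12],1],[[0,0.01,0],[0,0,40],1],[[0,0.015,0],[0,0,75],1],[[0,0.02,0],[0,0,112],1],[[0,0.025,0],[0,0,150],1],[[0,0.03,0],[0,0,188],1],[[0,0.035,0],[0,0,224],1],[[0,0.04,0],[0,0,258],1],[[0,0.044,0],[0,0,282],1],[[0,0.044,0],[0,0,292.5],1]]}}

```text
time_s: 19.93
ee_pos: [507.8, 357.5, 325.5]
ee_rot: [-90.0, 0.1, 1.7]
force: [-0.3, -0.1, -2.3]
gripper_width: 32.3
```

```bash
python3 go.py 508 354.5 52 1.5
```

```text
turn [-0.     0.003 -0.002] shift [  0.3 101.5  -3.1] F [-0.3 -0.1 -2.3] w 32.3 t 19.9 q [34. 26. 90.  0. 64. 32.] g [507.8 357.5 153.5]
```

Call:
{"name": "carry_out", "arguments": {"increments": [[[0,0,0],[0,10,-3],1],[[0,0,0],[0,30,-3],1],[[0,0,0],[0,55,-3],1],[[0,0,0],[0,78,-3],1],[[0,0,0],[0,92,-3],1],[[0,0,0],[0,99,-3],1],[[0,0,0],[0,101.5,-3],1],[[0,0,0],[0,102,-3],1],[[0,0,0],[0,102,-3],1]]}}

```text
time_s: 20.68
ee_pos: [509.0, 351.0, 225.5]
ee_rot: [-90.0, -0.1, 1.5]
force: [0.3, -0.6, -1.0]
gripper_width: 31.9
```

Call:
{"name": "carry_out", "arguments": {"increments": [[[0,0,0],[0,1,0],1],[[0,0,0],[0,2,0],1],[[0,0,0],[0,2,0],0.5],[[0,0,0],[0,2,0],0.45],[[0,0,0],[0,2,0],0.45],[[0,0,0],[0,-15,0],0.45],[[0,0,0],[0,-45,0],0.45],[[0,0,0],[0,-80,0],0.3],[[0,0,0],[0,-105,0],0],[[0,0,0],[0,-105,0],0]]}}

```text
time_s: 21.52
ee_pos: [509.7, 352.2, 336.6]
ee_rot: [-89.6, -0.6, 1.5]
force: [1.1, 0.8, 1.3]
gripper_width: 67.1
```

```bash
python3 go.py 424.5 53.5 150 4; python3 dies.py; python3 - <<'E'
from h import *
P=cloud(grab('side'))
m=(P[...,2]>45)&(P[...,2]<85)&(abs(P[...,0]-543)<85)&(abs(P[...,1]-325)<70); print('blue bin',m.sum(),np.round([np.median(P[m],0),P[m].min(0),P[m].max(0)],1))
E
```

```text
turn [-0.006 -0.044  0.011] shift [ -93.1   11.6 -296.5] F [1.1 0.8 1.3] w 67.1 t 21.5 q [34. 25. 90. -0. 65. 32.] g [509.7 352.2 164.6]
side 286 med [ 532.  -110.2   62.1] rect [ 533.2 -108.5] [50.9 48.6] 17.3 dome mid [ 539.1 -112.6   68. ]
side 153 med [ 402.9 -179.3   62.3] rect [ 405.2 -184.4] [30.8 32. ] 32.3 dome mid [ 405.7 -184.1   67. ]
side 92 med [523.3  11.3  62.4] rect [525.4   7.4] [24.4 16.7] 54.5 dome mid [527.7   5.3  68. ]
side 181 med [426.4 -52.6  61.6] rect [430.4 -58.9] [33.1 32.1] 88.6 dome mid [428.8 -58.1  67.8]
side 182 med [517.1 139.9  62.2] rect [520.6 136.3] [54.3 16.1] 7.3 dome mid [520.7 136.5  68. ]
side 211 med [417.7  60.1  61.8] rect [422.4  55.4] [33.3 32.1] 8.7 dome mid [421.4  54.   67.6]
top 147 med [ 539.7 -102.1   63.6] rect [ 541.5 -102.4] [31.4 31.4] 2.4 dome mid [ 539.9 -102.1   67.9]
top 139 med [432.4 -61.8  64.5] rect [435.  -60.7] [28.3 31.3] 89.2 dome mid [434.4 -59.4  68. ]
top 149 med [425.3  52.3  64.1] rect [426.5  53.6] [31.7 32.1] 7.2 dome mid [425.7  53.7  68. ]
top 153 med [ 409.3 -185.6   64.2] rect [ 409.2 -185.9] [31.8 31.7] 37.5 dome mid [ 408.5 -186.5   68. ]
bar 1222 [697.9 -92.3  10.7] ((692.2534790039062, -114.09454345703125), (285.2939147949219, 74.24153137207031), 89.95955657958984)
bar 1842 [ 702.6 -112.5   11.2] ((702.2456665039062, -115.69859313964844), (297.0316467285156, 118.15950012207031), 89.85272979736328)
blue bin 388 [[497.5 357.3  63.8]
 [488.2 335.3  45.4]
 [522.4 369.5  77.6]]
```

The first die stands in the blue bin (top ~76 mm). Next, bench die (425,53.6).

Call:
{"name": "carry_out", "arguments": {"increments": [[[0,-0.044,0],[-92.5,5,-297],0.2],[[0,-0.044,0],[-92.5,5,-297],0.2],[[0,-0.044,0],[-92.5,5,-297],0.2],[[0,-0.044,0],[-92.5,5,-297],0.2],[[0,-0.044,0],[-92.5,5,-297],0.2],[[0,-0.044,0],[-92.5,11,-297],0.2],[[0,-0.044,0],[-92.5,11,-297],0.2],[[0,-0.044,0],[-92.5,11,-297],0.2],[[0,-0.044,0],[-92.5,11,-297],0.2],[[0,-0.044,0],[-92.5,11,-297],0.2]]}}

```text
time_s: 22.5
ee_pos: [423.4, 51.4, 318.0]
ee_rot: [-90.0, 0.1, 3.9]
force: [0.6, 0.1, 0.2]
gripper_width: 73.0
```

```bash
python3 go.py 425 53.7 43 4
```

```text
turn [-0.    -0.002 -0.002] shift [  2.  102.9   2.2] F [0.6 0.1 0.2] w 73.0 t 22.5 q [  5.  10. 115.   0.  55.   1.] g [423.4  51.4 146. ]
```

Call:
{"name": "carry_out", "arguments": {"increments": [[[0,0,0],[2,35,2.2],0.2],[[0,0,0],[2,65,2.2],0.2],[[0,0,0],[2,88,2.2],0.3],[[0,0,0],[2,100,2.2],0.4],[[0,0,0],[2,103,2.2],1],[[0,0,0],[2,103,2.2],1],[[0,0,0],[2,103,2.2],1],[[0,0,0],[2,103,2.2],1],[[0,0,0],[2,103,2.2],1],[[0,0,0],[2,103,2.2],1]], "force": 50}}

```text
time_s: 23.33
ee_pos: [426.1, 54.6, 216.8]
ee_rot: [-90.0, -0.1, 4.0]
force: [-0.5, 1.9, 1.7]
gripper_width: 31.7
```

Call:
{"name": "carry_out", "arguments": {"increments": [[[0,0,0],[0,0,0],1],[[0,0,0],[0,0,0],1],[[0,0,0],[0,0,0],1],[[0,0,0],[0,0,0],1]]}}

```text
time_s: 23.67
ee_pos: [426.1, 54.6, 216.8]
ee_rot: [-90.0, -0.1, 4.0]
force: [-0.2, 2.5, 7.2]
gripper_width: 31.8
```

Call:
{"name": "carry_out", "arguments": {"increments": [[[0,0,0],[0,-4,0],1],[[0,0,0],[0,-12,0],1],[[0,0,0],[0,-25,0],1],[[0,0,0],[0,-42,0],1],[[0,0,0],[0,-60,0],1],[[0,0,0],[0,-78,0],1],[[0,0,0],[0,-94,0],1],[[0,0,0],[0,-105,0],1],[[0,0,0],[0,-110,0],1],[[0,0,0],[0,-110,0],1]]}}

```text
time_s: 24.5
ee_pos: [425.7, 54.3, 327.1]
ee_rot: [-90.0, -0.1, 4.0]
force: [0.8, 0.1, -2.9]
gripper_width: 31.8
```

Call:
{"name": "carry_out", "arguments": {"increments": [[[0,0,0],[0,0,0],1],[[0,0,0],[0,0,0],1]]}}

```text
time_s: 24.67
ee_pos: [425.2, 54.3, 325.2]
ee_rot: [-90.0, 0.1, 4.0]
force: [-0.1, 1.2, -2.1]
gripper_width: 31.9
```

```bash
python3 go.py 509 297 150 1.5;python3 go.py 513 -272 150 -1.5
```

```text
turn [ 0.     0.044 -0.002] shift [100.6   2.9 236.2] F [-0.1  1.2 -2.1] w 31.9 t 24.7 q [  6.   9. 115.  -0.  56.   2.] g [425.2  54.3 153.2]
turn [ 0.     0.096 -0.002] shift [  64.7    3.1 -331.6] F [-0.1  1.2 -2.1] w 31.9 t 24.7 q [  6.   9. 115.  -0.  56.   2.] g [425.2  54.3 153.2]
```

Light again (2.1 N): blue bin, opposite corner (579,296).

Call:
{"name": "carry_out", "arguments": {"increments": [[[0,0.005,0],[8,0,11],1],[[0,0.01,0],[25,0,34],1],[[0,0.015,0],[47,0,64],1],[[0,0.02,0],[70,0,95],1],[[0,0.025,0],[93,0,126],1],[[0,0.03,0],[116,0,157],1],[[0,0.035,0],[138,0,187],1],[[0,0.04,0],[156,0,211],1],[[0,0.044,0],[167,0,226],1],[[0,0.044,0],[170.5,0,230.5],1]]}}

```text
time_s: 25.5
ee_pos: [580.8, 298.9, 323.8]
ee_rot: [-90.0, 0.1, 1.6]
force: [0.9, 0.2, -2.3]
gripper_width: 32.0
```

```bash
python3 go.py 579 296 52 1.5
```

```text
turn [-0.     0.002 -0.001] shift [-1.7 99.8 -2.9] F [ 0.9  0.2 -2.3] w 32.0 t 25.5 q [26. 28. 85.  0. 66. 25.] g [580.8 298.9 151.8]
```

Call:
{"name": "carry_out", "arguments": {"increments": [[[0,0,0],[-1,10,0],1],[[0,0,0],[-1,30,0],1],[[0,0,0],[-1,55,0],1],[[0,0,0],[-1,78,0],1],[[0,0,0],[-1,92,0],1],[[0,0,0],[-1,99,0],1],[[0,0,0],[-1,101,0],1],[[0,0,0],[-1,101,0],1],[[0,0,0],[-1,101,0],1]]}}

```text
time_s: 26.25
ee_pos: [578.8, 296.0, 225.8]
ee_rot: [-90.0, -0.1, 1.5]
force: [-0.6, -0.1, -1.4]
gripper_width: 31.5
```

Call:
{"name": "carry_out", "arguments": {"increments": [[[0,0,0],[0,1.5,0],1],[[0,0,0],[0,3,0],1],[[0,0,0],[0,3,0],0.5],[[0,0,0],[0,3,0],0.45],[[0,0,0],[0,3,0],0.45],[[0,0,0],[0,-15,0],0.45],[[0,0,0],[0,-45,0],0.45],[[0,0,0],[0,-80,0],0.3],[[0,0,0],[0,-105,0],0.2],[[0,0,0],[0,-105,0],0.2]]}}

```text
time_s: 27.08
ee_pos: [579.8, 296.9, 336.9]
ee_rot: [-89.7, -0.7, 1.5]
force: [0.4, 0.7, 1.3]
gripper_width: 67.1
```

```bash
cat > bins.py <<'E'
from h import *
P=cloud(grab('side'))
for nm,c in(('blue',(543,325)),('red',(548,-301))):
    m=(P[...,2]>45)&(P[...,2]<90)&(abs(P[...,0]-c[0])<85)&(abs(P[...,1]-c[1])<70)
    n,l,s,_=cv2.connectedComponentsWithStats(m.astype(np.uint8))
    for k in range(1,n):
        if s[k,4]>40: p=P[l==k]; print(nm,s[k,4],np.round(np.vstack([(p.min(0)+p.max(0))/2,p.max(0)-p.min(0)]),1).tolist())
E
python3 go.py 433 -60 150 4; python3 dies.py | grep -v bar; python3 bins.py
```

```text
turn [-0.005 -0.044  0.012] shift [-156.3   11.2 -353. ] F [0.4 0.7 1.3] w 67.1 t 27.1 q [26. 28. 85. -0. 67. 25.] g [579.8 296.9 164.9]
side 295 med [ 532.6 -111.2   61.5] rect [ 534.4 -107.6] [51.3 48.5] 14.2 dome mid [ 539.  -111.7   68. ]
side 155 med [ 402.8 -179.2   61.6] rect [ 405.2 -183.9] [33.3 32.4] 43.9 dome mid [ 405.6 -183.9   67.3]
side 82 med [523.2  10.8  61.9] rect [525.6   8.9] [23.3 15.4] 41.6 dome mid [527.7   6.1  68.1]
side 181 med [426.  -53.   61.5] rect [429.9 -58.9] [32.4 33.7] 1.2 dome mid [430.9 -61.   67.5]
side 195 med [517.2 139.4  63.4] rect [520.6 136. ] [51.7 16.3] 6.8 dome mid [520.4 134.8  68. ]
top 151 med [ 539.5 -102.    64.5] rect [ 541.1 -102.4] [31.3 32.7] 89.5 dome mid [ 541.2 -102.1   67.7]
top 138 med [433.9 -60.7  64.2] rect [434.9 -60.7] [28.3 31.1] 89.1 dome mid [434.4 -60.7  68. ]
top 153 med [ 409.2 -184.7   63.4] rect [ 409.3 -186.1] [31.9 31.9] 38.1 dome mid [ 408.4 -185.3   68. ]
blue 334 [[575.5, 295.6, 61.4], [34.9, 33.3, 32.7]]
blue 391 [[505.2, 352.3, 61.0], [35.0, 33.5, 31.9]]
```

Two dies stand in blue. Next, bench die (433,−60).

Call:
{"name": "carry_out", "arguments": {"increments": [[[0,-0.044,0],[-156,0,-353],0.2],[[0,-0.044,0],[-156,0,-353],0.2],[[0,-0.044,0],[-156,0,-353],0.2],[[0,-0.044,0],[-156,0,-353],0.2],[[0,-0.044,0],[-156,0,-353],0.2],[[0,-0.044,0],[-156,0,-353],0.2],[[0,-0.044,0],[-156,5,-353],0.2],[[0,-0.044,0],[-156,11,-353],0.2],[[0,-0.044,0],[-156,11,-353],0.2],[[0,-0.044,0],[-156,11,-353],0.2]]}}

```text
time_s: 28.07
ee_pos: [428.7, -63.9, 316.9]
ee_rot: [-90.0, 0.4, 3.8]
force: [0.0, 1.5, -0.8]
gripper_width: 73.1
```

```bash
python3 go.py 433 -60 43 4; python3 dies.py | grep 'side.*-5'
```

```text
turn [ 0.    -0.003 -0.006] shift [  5.2 101.9   3.7] F [ 0.   1.5 -0.8] w 73.1 t 28.1 q [-10.  10. 115.  -0.  55. -14.] g [428.7 -63.9 144.9]
side 184 med [426.1 -53.   61.1] rect [431.  -59.2] [34. 35.] 1.2 dome mid [430.  -58.8  67.5]
```

Call:
{"name": "carry_out", "arguments": {"increments": [[[0,0,0],[4.5,20,3.7],0.2],[[0,0,0],[4.5,50,3.7],0.2],[[0,0,0],[4.5,80,3.7],0.3],[[0,0,0],[4.5,98,3.7],0.4],[[0,0,0],[4.5,102,3.7],1],[[0,0,0],[4.5,102,3.7],1],[[0,0,0],[4.5,102,3.7],1],[[0,0,0],[4.5,102,3.7],1],[[0,0,0],[4.5,102,3.7],1],[[0,0,0],[4.5,102,3.7],1]], "force": 50}}

```text
time_s: 29.0
ee_pos: [436.1, -56.6, 217.8]
ee_rot: [-90.0, -0.1, 4.0]
force: [-0.2, -0.0, 2.9]
gripper_width: 32.0
```

Call:
{"name": "carry_out", "arguments": {"increments": [[[0,0,0],[0,0,0],1],[[0,0,0],[0,0,0],1],[[0,0,0],[0,0,0],1],[[0,0,0],[0,0,0],1]]}}

```text
time_s: 29.33
ee_pos: [436.2, -56.7, 217.8]
ee_rot: [-90.0, -0.1, 4.0]
force: [-2.2, 1.6, 5.9]
gripper_width: 31.7
```

Call:
{"name": "carry_out", "arguments": {"increments": [[[0,0,0],[0,-4,0],1],[[0,0,0],[0,-12,0],1],[[0,0,0],[0,-25,0],1],[[0,0,0],[0,-42,0],1],[[0,0,0],[0,-60,0],1],[[0,0,0],[0,-78,0],1],[[0,0,0],[0,-94,0],1],[[0,0,0],[0,-105,0],1],[[0,0,0],[0,-110,0],1],[[0,0,0],[0,-110,0],1]]}}

```text
time_s: 30.17
ee_pos: [436.3, -56.8, 328.0]
ee_rot: [-90.0, -0.2, 4.0]
force: [1.1, -0.3, -5.8]
gripper_width: 31.9
```

Call:
{"name": "carry_out", "arguments": {"increments": [[[0,0,0],[0,0,0],1],[[0,0,0],[0,0,0],1]]}}

```text
time_s: 30.33
ee_pos: [435.7, -56.7, 326.1]
ee_rot: [-90.0, 0.1, 4.0]
force: [0.3, 0.5, -5.3]
gripper_width: 31.7
```

```bash
python3 go.py 509 297 150 1.5;python3 go.py 513 -272 150 -1.5
```

```text
turn [-0.     0.044 -0.002] shift [ 97.9   4.  347.7] F [ 0.3  0.5 -5.3] w 31.7 t 30.3 q [ -9.  10. 113.  -0.  57. -13.] g [435.7 -56.7 154.1]
turn [-0.     0.096 -0.002] shift [  62.     3.9 -220.2] F [ 0.3  0.5 -5.3] w 31.7 t 30.3 q [ -9.  10. 113.  -0.  57. -13.] g [435.7 -56.7 154.1]
```

Heavy (5.3 N): red bin at (513,−271).

Call:
{"name": "carry_out", "arguments": {"increments": [[[0,0.01,0],[3,0,-9],1],[[0,0.02,0],[8,0,-28],1],[[0,0.03,0],[15,0,-55],1],[[0,0.045,0],[24,0,-85],1],[[0,0.06,0],[33,0,-115],1],[[0,0.075,0],[41,0,-145],1],[[0,0.085,0],[49,0,-174],1],[[0,0.096,0],[56,0,-198],1],[[0,0.096,0],[60,0,-214],1],[[0,0.096,0],[62,0,-219],1]]}}

```text
time_s: 31.17
ee_pos: [514.0, -274.2, 325.6]
ee_rot: [-90.1, 0.0, -1.6]
force: [-0.0, 0.3, -5.3]
gripper_width: 31.8
```

```bash
python3 go.py 513 -271 52 -1.5
```

```text
turn [ 0.001 -0.002 -0.   ] shift [ -1.1 101.6   3.3] F [-0.   0.3 -5.3] w 31.8 t 31.2 q [-29.  22.  95.  -0.  62. -28.] g [ 514.  -274.2  153.6]
```

Call:
{"name": "carry_out", "arguments": {"increments": [[[0,0,0],[-0.5,10,0],1],[[0,0,0],[-0.5,30,0],1],[[0,0,0],[-0.5,55,0],1],[[0,0,0],[-0.5,78,0],1],[[0,0,0],[-0.5,92,0],1],[[0,0,0],[-0.5,99,0],1],[[0,0,0],[-0.5,102,0],1],[[0,0,0],[-0.5,103,0],1],[[0,0,0],[-0.5,103,0],1]]}}

```text
time_s: 31.92
ee_pos: [513.1, -270.7, 224.5]
ee_rot: [-90.0, -0.1, -1.5]
force: [1.0, -0.1, -5.4]
gripper_width: 31.6
```

Call:
{"name": "carry_out", "arguments": {"increments": [[[0,0,0],[0,1,0],1],[[0,0,0],[0,1.8,0],1],[[0,0,0],[0,1.8,0],0.5],[[0,0,0],[0,1.8,0],0.45],[[0,0,0],[0,1.8,0],0.45],[[0,0,0],[0,-15,0],0.45],[[0,0,0],[0,-45,0],0.45],[[0,0,0],[0,-80,0],0.3],[[0,0,0],[0,-105,0],0.2],[[0,0,0],[0,-105,0],0.2]]}}

```text
time_s: 32.75
ee_pos: [514.2, -271.6, 335.7]
ee_rot: [-90.4, -0.7, -1.5]
force: [0.4, 0.3, 1.0]
gripper_width: 67.8
```

```bash
python3 go.py 540.5 -102.7 150 4; python3 bins.py
```

```text
turn [ 0.007 -0.096  0.011] shift [ 21.8  12.9 169.6] F [0.4 0.3 1. ] w 67.8 t 32.8 q [-29.  22.  95.  -0.  63. -27.] g [ 514.2 -271.6  163.7]
blue 337 [[574.9, 296.0, 61.0], [34.9, 34.0, 31.7]]
blue 395 [[504.3, 351.6, 60.9], [33.7, 34.6, 31.3]]
red 185 [[509.7, -273.5, 61.0], [34.2, 36.5, 30.9]]
```

Standing in red. Last die: rack pocket (540.5,−102.7).

Call:
{"name": "carry_out", "arguments": {"increments": [[[0,-0.096,0],[22,5,30],0.2],[[0,-0.096,0],[22,9,65],0.2],[[0,-0.096,0],[22,9,100],0.2],[[0,-0.096,0],[22,9,135],0.2],[[0,-0.096,0],[22,9,160],0.2],[[0,-0.096,0],[22,9,169],0.2],[[0,-0.096,0],[22,9,169],0.2],[[0,-0.096,0],[22,9,169],0.2],[[0,-0.096,0],[22,9,169],0.2]]}}

```text
time_s: 33.55
ee_pos: [539.2, -103.5, 319.7]
ee_rot: [-90.0, 0.0, 4.0]
force: [0.6, -0.5, 0.3]
gripper_width: 73.1
```

```bash
python3 go.py 540.5 -102.7 44 4
```

```text
turn [ 0.001 -0.001 -0.   ] shift [  1.3 103.7   0.8] F [ 0.6 -0.5  0.3] w 73.1 t 33.5 q [-12.  20. 100.  -0.  60. -16.] g [ 539.2 -103.5  147.7]
```

Call:
{"name": "carry_out", "arguments": {"increments": [[[0,0,0],[1.3,20,1],0.2],[[0,0,0],[1.3,50,1],0.2],[[0,0,0],[1.3,80,1],0.3],[[0,0,0],[1.3,98,1],0.4],[[0,0,0],[1.3,103,1],1],[[0,0,0],[1.3,103,1],1],[[0,0,0],[1.3,103,1],1],[[0,0,0],[1.3,103,1],1],[[0,0,0],[1.3,103,1],1],[[0,0,0],[1.3,103,1],1]], "force": 50}}

```text
time_s: 34.38
ee_pos: [540.9, -101.7, 218.5]
ee_rot: [-90.1, -0.2, 4.0]
force: [0.0, -1.1, 3.1]
gripper_width: 31.9
```

Call:
{"name": "carry_out", "arguments": {"increments": [[[0,0,0],[0,0,0],1],[[0,0,0],[0,0,0],1],[[0,0,0],[0,0,0],1],[[0,0,0],[0,0,0],1]]}}

```text
time_s: 34.72
ee_pos: [540.9, -101.7, 218.4]
ee_rot: [-90.1, -0.2, 4.0]
force: [-1.5, -1.8, 6.5]
gripper_width: 31.6
```

Call:
{"name": "carry_out", "arguments": {"increments": [[[0,0,0],[0,-4,0],1],[[0,0,0],[0,-12,0],1],[[0,0,0],[0,-25,0],1],[[0,0,0],[0,-42,0],1],[[0,0,0],[0,-60,0],1],[[0,0,0],[0,-78,0],1],[[0,0,0],[0,-94,0],1],[[0,0,0],[0,-105,0],1],[[0,0,0],[0,-110,0],1],[[0,0,0],[0,-110,0],1]]}}

```text
time_s: 35.55
ee_pos: [540.3, -101.2, 327.8]
ee_rot: [-90.0, -0.1, 4.0]
force: [0.0, -0.1, -4.7]
gripper_width: 31.9
```

Call:
{"name": "carry_out", "arguments": {"increments": [[[0,0,0],[0,0,0],1],[[0,0,0],[0,0,0],1]]}}

```text
time_s: 35.72
ee_pos: [539.9, -101.2, 325.8]
ee_rot: [-90.0, 0.2, 4.0]
force: [0.2, -1.0, -5.3]
gripper_width: 32.0
```

```bash
python3 go.py 579 354 150 1.5;python3 go.py 583 -332 150 -1.5
```

```text
turn [-0.001  0.044 -0.003] shift [ 70.9   3.9 451.3] F [ 0.2 -1.  -5.3] w 32.0 t 35.7 q [-12.  20. 100.   0.  61. -16.] g [ 539.9 -101.2  153.8]
turn [-0.001  0.096 -0.003] shift [  26.8    3.5 -233.3] F [ 0.2 -1.  -5.3] w 32.0 t 35.7 q [-12.  20. 100.   0.  61. -16.] g [ 539.9 -101.2  153.8]
```

Heavy (5.3 N): red bin at (583,−332).

Call:
{"name": "carry_out", "arguments": {"increments": [[[0,0.01,0],[1,0,-9],1],[[0,0.02,0],[3,0,-29],1],[[0,0.03,0],[6,0,-58],1],[[0,0.045,0],[10,0,-90],1],[[0,0.06,0],[14,0,-122],1],[[0,0.075,0],[18,0,-154],1],[[0,0.085,0],[21,0,-184],1],[[0,0.096,0],[24,0,-210],1],[[0,0.096,0],[26,0,-227],1],[[0,0.096,0],[26.5,0,-233],1]]}}

```text
time_s: 36.55
ee_pos: [583.1, -335.5, 325.4]
ee_rot: [-90.1, 0.0, -1.6]
force: [0.3, 0.3, -5.7]
gripper_width: 31.5
```

Call:
{"name": "carry_out", "arguments": {"increments": [[[0,0,0],[0,10,0],1],[[0,0,0],[0,30,0],1],[[0,0,0],[0,55,0],1],[[0,0,0],[0,78,0],1],[[0,0,0],[0,92,0],1],[[0,0,0],[0,98,0],1],[[0,0,0],[0,101,0],1],[[0,0,0],[0,102,0],1],[[0,0,0],[0,102,0],1]]}}

```text
time_s: 37.3
ee_pos: [583.5, -331.7, 225.7]
ee_rot: [-90.0, -0.1, -1.5]
force: [0.7, -0.7, -5.8]
gripper_width: 31.9
```

Call:
{"name": "carry_out", "arguments": {"increments": [[[0,0,0],[0,1.2,0],1],[[0,0,0],[0,2.2,0],1],[[0,0,0],[0,2.2,0],0.5],[[0,0,0],[0,2.2,0],0.45],[[0,0,0],[0,2.2,0],0.45],[[0,0,0],[0,-15,0],0.45],[[0,0,0],[0,-45,0],0.45],[[0,0,0],[0,-80,0],0.3],[[0,0,0],[0,-120,0],0.2],[[0,0,0],[0,-140,0],0.2]]}}

```text
time_s: 38.13
ee_pos: [583.6, -332.2, 371.3]
ee_rot: [-90.3, -0.5, -1.5]
force: [0.7, -0.7, -0.0]
gripper_width: 67.0
```

Call:
{"name": "carry_out", "arguments": {"increments": [[[0,0,0],[-60,-10,30],0],[[0,0,0],[-100,-20,60],0],[[0,0,0],[-140,-20,90],0],[[0,0,0],[-180,-20,110],0],[[0,0,0],[-180,-20,110],0]]}}

```text
time_s: 38.55
ee_pos: [407.9, -218.5, 385.7]
ee_rot: [-90.1, -0.1, -1.5]
force: [-1.2, -0.3, 1.3]
gripper_width: 91.0
```

```bash
python3 bins.py; python3 dies.py; python3 - <<'E'
from h import *
a=grab('side')['frame']; b=grab('top')['frame'][150:350,120:480]
cv2.imwrite('pics/end.png',np.vstack([cv2.resize(a[120:430,90:490],(400,310)),cv2.resize(b,(400,222))])); cv2.imwrite('pics/end.png',cv2.resize(cv2.imread('pics/end.png'),(451,600)))
E
```

```text
blue 340 [[574.9, 295.1, 61.3], [33.4, 33.7, 32.2]]
blue 397 [[504.2, 352.3, 61.6], [33.1, 33.1, 33.1]]
red 167 [[580.4, -330.2, 61.4], [35.9, 36.3, 32.6]]
red 189 [[492.3, -256.9, 60.8], [32.6, 38.4, 31.6]]
side 151 med [ 533.7 -123.5   61.3] rect [ 539.9 -128.5] [51.9 18.2] 3.6 dome mid [ 539.  -129.1   68. ]
side 155 med [ 402.6 -179.3   61.6] rect [ 405.2 -184.6] [30.9 36.7] 32.3 dome mid [ 406.2 -184.9   68.2]
side 86 med [524.5  11.   62.5] rect [528.9   8.8] [25.3 18.3] 19.1 dome mid [530.7   6.6  67.9]
side 171 med [518.  139.9  61.8] rect [520.2 134.8] [52.6 15.4] 3.4 dome mid [520.5 135.2  68.2]
top 57 med [518.6 131.   69.8] rect [524.5 133.7] [50.4 12. ] 2.8 dome mid [525.  133.   68.9]
bar 1192 [698.5 -93.1  10.5] ((693.9276123046875, -114.91744995117188), (280.6022644042969, 76.40318298339844), 85.7137451171875)
bar 1839 [ 701.8 -116.7   11.1] ((701.6732177734375, -118.64532470703125), (116.46440887451172, 292.6267395019531), 0.306789755821228)
```

View pics/end.png

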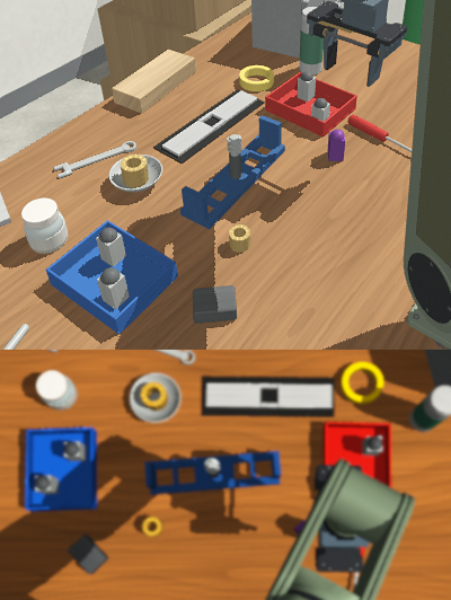

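All parts are placed, but the first red die shifted ~2 cm since I released it, to about (495,−255). It looks upright in the bin; I check it closely before handing in.

```bash
python3 - <<'E'
from h import *
g=grab('side'); P=cloud(g); q=proj(g,[548,-301,30])[0].astype(int); q2=proj(g,[697,129,30])[0].astype(int)
c=lambda q:cv2.resize(g['frame'][q[1]-45:q[1]+45,q[0]-55:q[0]+55],(440,360),interpolation=cv2.INTER_CUBIC)
cv2.imwrite('pics/red.png',cv2.resize(np.hstack([c(q),c(q2)]),(800,327)))
m=(abs(P[...,0]-492)<22)&(abs(P[...,1]+257)<25)&(P[...,2]>8)&(P[...,2]<90)
for a,b in((42,50),(50,57),(57,66),(66,80)):
    p=P[m&(P[...,2]>a)&(P[...,2]<=b)]
    if len(p): print(a,b,len(p),p.min(0).round(1),p.max(0).round(1))
m=(np.hypot(P[...,0]-697,P[...,1]-129)<35)&(P[...,2]>45); print('nut',np.round(P[m].min(0),1),np.round(P[m].max(0),1))
E
```

```text
42 50 40 [ 475.6 -272.5   42.5] [ 507.7 -239.4   49.9]
50 57 34 [ 476.2 -275.2   50.3] [ 506.  -240.7   56.5]
57 66 63 [ 476.8 -276.7   57.1] [ 509.3 -239.6   65.6]
66 80 69 [ 478.9 -269.7   66. ] [ 506.2 -241.6   77. ]
nut [665.9 102.8  45.1] [721.  155.4  58. ]
```

View pics/red.png

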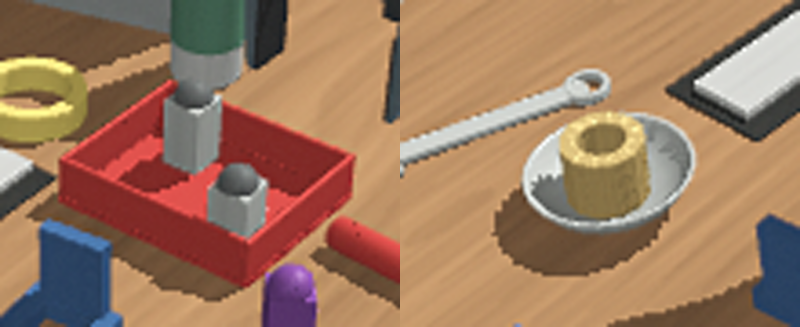

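The crop shows both red dies upright and clear of each other, at (190,130) and (237,200), and the nut seated in the dish at (605,165). Handing in.

```bash
python3 -c "
from h import *
print(env.job_done(), env.state()['time_s'])"
```

```text
the job is handed in; nothing more can be done
the job is handed in; nothing more can be done
```

I handed the job in at about 39 s of robot time, and every part of it is done as far as my checks show; no verdict is reported.

- **Nut:** I unscrewed it in one grip, about 4.9 rad. It stands in the steel dish, roughly centred, with its top at about 58 mm.
- **Bar:** It lies flat on the mat. Its top is at about 11 mm and its centre is within about 10 mm of the mat's.
- **Dies:** There were four, two in the rack and two on the bench. Two weighed about 2.1–2.2 N and stand in the blue bin. Two weighed about 5.3 N and stand in the red bin.

**Odd reading:** after I released the first heavy die in the red bin, it moved about 2 cm, probably the announced knock. A close look showed it still upright on the bin's floor and within the limits, so I left it there.

**Left alone:** I didn't handle the purple look-alike, the small brass ring or the bench tools, and in the last pictures they look unmoved. I did not re-measure their positions.

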